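# Pack the dried carved birds into the ornament box and lid it

## Robot

A 6-joint arm with a two-finger parallel gripper is mounted at the origin on the work surface. World frame = base frame: x ahead of the robot, y to its left, z up, the work surface at z = 0. Lengths are in m, angles in rad, forces in N, time in s.
With the tool pointing down it reaches from about 0.375 to 0.9 m from the base axis. Payload 3.1 kg.
Tool frame: the origin (TCP) lies midway between the tips of the shut fingers; the grasp point (between the pads) lies 19 mm behind it; x points along the fingers, z is the direction in which the jaws open and shut, and the axes are right-handed (so a half turn about x gives the same grasp; the last joint's range is limited). The gripper opens to 85 mm and grips with 20 to 120 N. Pads are 22 mm wide; open, the fingers measure 114 mm over their backs; the gripper's body (76 mm by 85 mm) begins 54 mm behind the grasp point. The pads swing forward as they close: fully open they stand 13 mm farther back than shut.
Start: joints at [1.129, 0.527, 1.433, -0, 1.181, -0.178], TCP at [0.162, 0.604, 0.193] pointing down, gripper open.
Joint ranges: [-3.08, 3.08], [-0.75, 2.2], [0.22, 2.44], [-1.43, 4.57], [0, 2.65], [-2.85, 2.85]. Speed limits (rad/s): [2.79, 2.79, 3.14, 3.14, 3.14, 3.14].

## Interface

Orientations are given as a unit quaternion [x, y, z, w].
In Python, from bench import env, viewer, finder gives the robot as it stands.
- The arm moves only by the shell command python3 -m handwheel 'ROWS' [OPENING]. ROWS is JSON, one flat list of numbers, 6 for each row, row after row: the shift along the world's x, y, z each as a share of 250 mm, from -1 to 1, then the turn, a rotation vector about the world's x, y, z each as a share of pi/4 rad, from -1 to 1. A call has 1 to 20 rows; each row is the pose to reach, as a shift and turn from the pose measured when the call began; what a row does not reach only later rows make up. A row lasts 1/8 s, in which the tool goes at most 62.5 mm and 10.7 degrees, less where a joint would pass 70% of its speed; a pose out of reach is approached as far as the arm can. A call with a number of a shift or a turn outside -1 to 1 is refused whole. A call with a gripper value outside its range is refused whole. OPENING is the closure, from -1 (fully open) to 1 (shut), set as the call begins (- or left out, the last holds). The fingers move at their own pace and stop on an object; the grip force is fixed at half the most. Time passes only in rows, so rows that repeat a pose let the fingers close. It gives the time, the measured TCP pose, the force and the opening at its end, in the units of the state.
- env.sense(): the state, without advancing time (a new reading comes with each control period).
- viewer.grab_frame(name): name is "scene" or "top" or "wrist"; returns a dict with "image" (480x640x3 uint8, blue, green, red), "camera_matrix" (3x3 intrinsics, pixels), "view" (4x4, takes a point from world to camera coordinates). Camera axes: x right, y up, looking along -z (the intrinsics and any distortion apply to the point x, -y, -z); pixel columns grow to the right and rows downward; lengths in m; the calibration is good to about 2 mm. A picture is of the moment at which its call begins. There is no depth.
- env.sign_off(): hands the job in, once; it reports no verdict.
Trained networks look in the newest picture that a camera, given by its name, has taken for a name from the list of things; names that differ only in an ending like _2 or _b are one class to them, and where a whole thing is asked for, a point or a joint stands for the part that bears it (a point fixed in the world has none). Each returns a list of dicts, best first, with "score" (0 to 1); they miss things now and then, are a little off and sometimes report something else, mostly with a low value. They report only what shows in the picture. A call takes as long as a camera call. They do not tell look-alikes from the thing itself.
- finder.outline_of(camera, label): "mask" (480x640 bool, what is visible of it) and "at" ([column, row] in pixels, amid what is visible of it).
- finder.pinpoint(camera, label): "at" ([column, row] in pixels: a listed point, or the origin of a listed thing).
The state is a dict: "time_s": time; "q": joint angles; "joint_vel": joint speeds; "joint_efforts": joint torques, N m; "tcp_pos": TCP position; "tcp_rot": TCP orientation; "wrist_force": force on the tool from outside, world axes, zero at the start; "ft_torque": the same for the moment, N m; "opening": finger opening in m.
Only numpy, scipy, OpenCV 4.12 (cv2) and the standard library are available. Lean on these libraries where they do the work, as an engineer would, in place of code of your own. Each camera call takes 0.05 s, during which the arm holds its last target. There are 200 camera calls.

## Task

The varnish on the little carved birds hanging on the drying stand is dry: lift each one up off its hook and pack it into the divided box, one bird to a cell, right down on the floor of a cell that is empty. Some cells already hold a turned bauble sunk below the rim, so look or feel before you fill one. When every bird is packed, put the lid on the box so that it sits fully home on the rim, and do not knock over the bottle of oil.

Things in the scene. Friction and masses are not known exactly. Their poses are not given: they have to be found in the camera images.
- rack: fixed wooden drying stand: a bar 250 mm wide (y), x 0 to 20 mm, z 158 to 182 mm, on one post behind it; foot x -20 to 110 mm, 170 mm wide, 18 mm high. Origin on the bench below the bar's front face, x to its rear. Four hooks stick out of the front face towards -x; which of them carry a bird varies
- box: fixed open plywood box, outside 200 (x) x 163 (y) x 67 mm high, walls and floor 5 mm, 3 x 2 cells of 60 (x) x 74 (y) mm, dividers up to z = 49 mm. Origin at the centre of its underside, z up. One or two cells, different each time and not reported, hold a turned wooden bauble 52 mm in diameter, 38 mm high, standing on the cell floor, below the rim
- lid: loose lid, 204 (x) x 167 (y) mm, about 0.25 kg, lying flat on the bench. Origin at its centre, at the underside of two battens (6 mm high, along y, outer faces x +-90, ends y +-71.5 mm) that fit inside the box's walls with 5 mm play; plate z 6 to 16 mm; bar handle 70 mm long (x), 18 wide (y), z 16 to 42 mm. Seated, its origin is 61 mm above the box's; either way round fits
- hook1 (a point): outer end of the straight part of a round steel hook 6 mm thick, on its centre line, axes as the rack. The hook runs level along the rack's x, 62 mm from the bar to here, then 4 mm on turns up into a tip whose top is 5 mm above the top of the straight part. Hooks are 64 mm apart; each holds one bird or none
- hook2 (a point): outer end of the straight part of a round steel hook 6 mm thick, on its centre line, axes as the rack. The hook runs level along the rack's x, 62 mm from the bar to here, then 4 mm on turns up into a tip whose top is 5 mm above the top of the straight part. Hooks are 64 mm apart; each holds one bird or none
- hook3 (a point): outer end of the straight part of a round steel hook 6 mm thick, on its centre line, axes as the rack. The hook runs level along the rack's x, 62 mm from the bar to here, then 4 mm on turns up into a tip whose top is 5 mm above the top of the straight part. Hooks are 64 mm apart; each holds one bird or none
- hook4 (a point): outer end of the straight part of a round steel hook 6 mm thick, on its centre line, axes as the rack. The hook runs level along the rack's x, 62 mm from the bar to here, then 4 mm on turns up into a tip whose top is 5 mm above the top of the straight part. Hooks are 64 mm apart; each holds one bird or none
- bird1: carved wooden bird, about 40 g, flat-sided body 50 (x, beak +x) x 24 (y) x 26 (z) mm, all alike; None if absent. Origin at the body's centre, z up. On its back at x = 0 a 4 mm wire loop across the bird: legs at y +-7 mm, outer top z = 37 mm, opening 10 wide x 20 mm high. It hangs by the loop, the hook running along the bird's x; 6 to 13 mm of lift lets the loop pass the hook's tip
- bird2: carved wooden bird, about 40 g, flat-sided body 50 (x, beak +x) x 24 (y) x 26 (z) mm, all alike; None if absent. Origin at the body's centre, z up. On its back at x = 0 a 4 mm wire loop across the bird: legs at y +-7 mm, outer top z = 37 mm, opening 10 wide x 20 mm high. It hangs by the loop, the hook running along the bird's x; 6 to 13 mm of lift lets the loop pass the hook's tip
- bird3: carved wooden bird, about 40 g, flat-sided body 50 (x, beak +x) x 24 (y) x 26 (z) mm, all alike; None if absent. Origin at the body's centre, z up. On its back at x = 0 a 4 mm wire loop across the bird: legs at y +-7 mm, outer top z = 37 mm, opening 10 wide x 20 mm high. It hangs by the loop, the hook running along the bird's x; 6 to 13 mm of lift lets the loop pass the hook's tip
- bird4: carved wooden bird, about 40 g, flat-sided body 50 (x, beak +x) x 24 (y) x 26 (z) mm, all alike; None if absent. Origin at the body's centre, z up. On its back at x = 0 a 4 mm wire loop across the bird: legs at y +-7 mm, outer top z = 37 mm, opening 10 wide x 20 mm high. It hangs by the loop, the hook running along the bird's x; 6 to 13 mm of lift lets the loop pass the hook's tip
- cell1 (a point): centre of the floor of a box cell, 5 mm above the box's underside; axes as the box. Cells 1, 3, 5 are on the box's -y side, 2, 4, 6 on its +y side; 1 and 2 at its -x end, 5 and 6 at its +x end
- cell2 (a point): centre of the floor of a box cell, 5 mm above the box's underside; axes as the box. Cells 1, 3, 5 are on the box's -y side, 2, 4, 6 on its +y side; 1 and 2 at its -x end, 5 and 6 at its +x end
- cell3 (a point): centre of the floor of a box cell, 5 mm above the box's underside; axes as the box. Cells 1, 3, 5 are on the box's -y side, 2, 4, 6 on its +y side; 1 and 2 at its -x end, 5 and 6 at its +x end
- cell4 (a point): centre of the floor of a box cell, 5 mm above the box's underside; axes as the box. Cells 1, 3, 5 are on the box's -y side, 2, 4, 6 on its +y side; 1 and 2 at its -x end, 5 and 6 at its +x end
- cell5 (a point): centre of the floor of a box cell, 5 mm above the box's underside; axes as the box. Cells 1, 3, 5 are on the box's -y side, 2, 4, 6 on its +y side; 1 and 2 at its -x end, 5 and 6 at its +x end
- cell6 (a point): centre of the floor of a box cell, 5 mm above the box's underside; axes as the box. Cells 1, 3, 5 are on the box's -y side, 2, 4, 6 on its +y side; 1 and 2 at its -x end, 5 and 6 at its +x end
- oil: bystander: amber bottle of finishing oil, 52 mm in diameter, 150 mm high, standing on the bench; origin at the centre of its underside, z up
Mind the look-alikes: they are no part of the job. Leave any blue or yellow look-alike of the bird1 alone.

How it is judged:
By the outcome, as a careful person would: the job done as asked, in the order asked, and still so for the second after the job is handed in, with the robot touching nothing.
Of bird1, bird2, bird3, bird4 only 3 to 4 are there at a start; the rules pass over those that are not, and their reading is None.
Of bauble1, bauble2, bauble3, bauble4, bauble5, bauble6 only 1 to 2 are there at a start; the rules pass over those that are not, and their reading is None.
At some moment in a run one of lid may be knocked a few centimetres aside while the robot is not near it.
Once in a run the grip may slacken for a moment while it holds something.
It also fails if it takes over 210 s, if anything falls off the work surface, if the arm or the gripper's body presses on something with over 40 N, if the wrist force passes 120 N, or if a joint passes its speed limit or range.

## Working session

There is one attempt and no reset: what is moved stays moved. The work goes in short steps, Python scripts to look and compute and a shell command to move; the robot and the scene stay as the last step left them, time stands still between calls to the robot, and variables do not carry over. Pictures are saved under pics/ and viewed, about 12 in all and at most 16, crops included, and the job is handed in when it is done.

```bash
ls; mkdir -p pics; cat > h.py <<'E'
import numpy as np,cv2
from bench import env,viewer,finder
from scipy.spatial.transform import Rotation as R
def ray(f,p):
    K=np.array(f["camera_matrix"]);V=np.array(f["view"])
    d=np.linalg.inv(K)@[p[0],p[1],1];d=np.array([d[0],-d[1],-d[2]])
    Rm=V[:3,:3];o=-Rm.T@V[:3,3];d=Rm.T@d
    return o,d/np.linalg.norm(d)
def onz(f,p,z):
    o,d=ray(f,p);return o+d*(z-o[2])/d[2]
def tri(rs):
    A=sum(np.eye(3)-np.outer(d,d) for o,d in rs);b=sum((np.eye(3)-np.outer(d,d))@o for o,d in rs)
    x=np.linalg.solve(A,b);return x,[round(float(np.linalg.norm((np.eye(3)-np.outer(d,d))@(x-o)))*1000,1) for o,d in rs]
def proj(f,P):
    K=np.array(f["camera_matrix"]);V=np.array(f["view"])
    c=V[:3,:3]@np.array(P)+V[:3,3];u=K@[c[0],-c[1],-c[2]];return u[:2]/u[2]
E
python3 - <<'E'
from h import *
s=env.sense();print({k:np.round(v,3) for k,v in s.items()})
ims={}
for c in["scene","top","wrist"]:
    f=viewer.grab_frame(c);cv2.imwrite(f"pics/{c}0.png",f["image"]);ims[c]=f
    V=np.array(f["view"]);print(c,np.round(-V[:3,:3].T@V[:3,3],3),np.round(-V[2,:3],2))
    for l in["rack","box","lid","oil","bird1","hook1","hook2","hook3","hook4","cell1","cell2","cell5","cell6","bauble1"]:
        try:r=finder.pinpoint(c,l)
        except Exception as e: print(l,e);continue
        print(c,l,[(np.round(x["at"]).astype(int).tolist(),round(x["score"],2)) for x in r][:6])
E
```

```text
pics
{'time_s': np.float64(0.0), 'q': array([ 1.13 ,  0.528,  1.434,  0.   ,  1.181, -0.178]), 'joint_vel': array([ 0.001,  0.001, -0.   , -0.002, -0.002, -0.001]), 'joint_efforts': array([-1.0000e-03, -4.4235e+01, -1.7803e+01, -0.0000e+00,  9.0000e-03,
       -0.0000e+00]), 'tcp_pos': array([0.162, 0.603, 0.192]), 'tcp_rot': array([-0.431,  0.562,  0.43 ,  0.561]), 'wrist_force': array([0.037, 0.053, 0.523]), 'ft_torque': array([ 0.039, -0.003,  0.039]), 'opening': np.float64(0.085)}
scene [ 1.506 -0.921  0.936] [-0.62  0.57 -0.53]
scene rack [([241, 315], 0.87), ([319, 250], 0.47)]
scene box [([324, 265], 0.96), ([386, 233], 0.61)]
scene lid [([382, 234], 0.62), ([335, 277], 0.35)]
scene oil [([332, 325], 0.61)]
scene bird1 [([207, 288], 0.58), ([169, 344], 0.58), ([172, 306], 0.54), ([237, 264], 0.52), ([253, 253], 0.47)]
scene hook1 [([246, 244], 0.88), ([232, 257], 0.68), ([193, 278], 0.64), ([212, 263], 0.64)]
scene hook2 [([246, 244], 0.88), ([232, 257], 0.68), ([193, 278], 0.64), ([212, 263], 0.64)]
scene hook3 [([246, 244], 0.88), ([232, 257], 0.68), ([193, 278], 0.64), ([21
[... 1656 characters left out ...]
271], 0.81), ([276, 252], 0.67), ([304, 244], 0.64), ([179, 250], 0.62), ([281, 277], 0.61)]
top cell5 [([300, 225], 0.91), ([310, 271], 0.81), ([276, 252], 0.67), ([304, 244], 0.64), ([179, 250], 0.62), ([281, 277], 0.61)]
top cell6 [([300, 225], 0.91), ([310, 271], 0.81), ([276, 252], 0.67), ([304, 244], 0.64), ([179, 250], 0.62), ([281, 277], 0.61)]
bauble1 it knows: bird, box, cell, hook, lid, oil, rack
wrist [0.092 0.622 0.373] [ 0.28 -0.07 -0.96]
wrist rack []
wrist box []
wrist lid []
wrist oil []
wrist bird1 []
wrist hook1 []
wrist hook2 []
wrist hook3 []
wrist hook4 []
wrist cell1 []
wrist cell2 []
wrist cell5 []
wrist cell6 []
bauble1 it knows: bird, box, cell, hook, lid, oil, rack
```

```bash
python3 - <<'E'
import cv2
a=cv2.imread('pics/scene0.png')[200:380,140:420];cv2.imwrite('pics/sc.png',cv2.resize(a,(784,504),interpolation=2))
a=cv2.imread('pics/top0.png')[140:350,140:540];cv2.imwrite('pics/tc.png',cv2.resize(a,(800,420),interpolation=2))
E
```

```text
(no output)
```

View pics/sc.png

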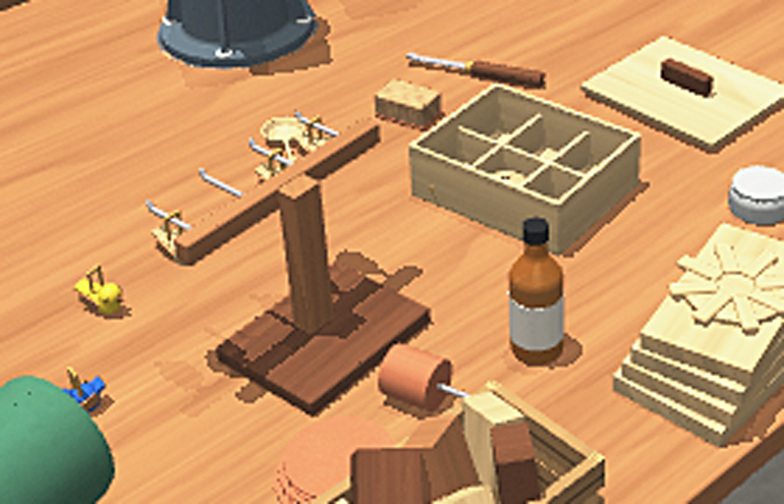

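View pics/tc.png

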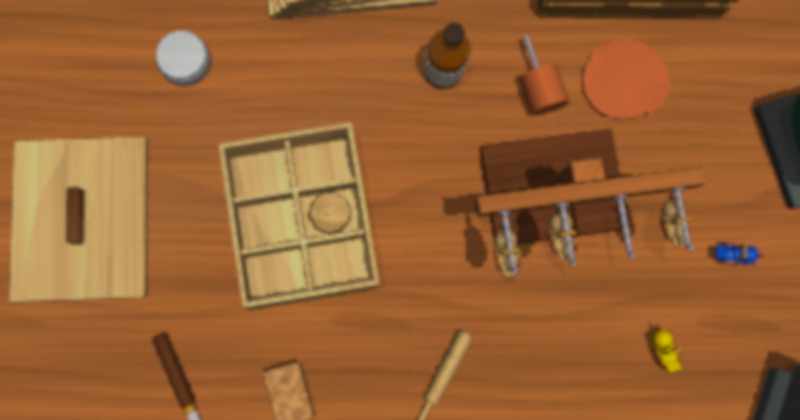

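```bash
python3 - <<'E'
from h import *
s=env.sense();M=R.from_quat(s["tcp_rot"]).as_matrix();print("tool axes",np.round(M,3).tolist())
T=viewer.grab_frame("top");S=viewer.grab_frame("scene")
for c,z in[((221,145),.067),((351,125),.067),((378,285),.067),((245,305),.067)]:
    print("box corner",np.round(onz(T,(140+c[0]/2,140+c[1]/2),z),3))
for c in[(14,141),(147,137),(145,297),(10,300)]: print("lid",np.round(onz(T,(140+c[0]/2,140+c[1]/2),.016),3))
for c in[(75,188),(76,243)]: print("handle",np.round(onz(T,(140+c[0]/2,140+c[1]/2),.042),3))
print("oil",[np.round(onz(T,(140+447/2,140+68/2),0),3),np.round(onz(T,(140+453/2,140+35/2),.15),3)])
for c in[(480,205),(703,178)]: print("bar",np.round(onz(T,(140+c[0]/2,140+c[1]/2),.18),3))
# hooks
t=[(396,275),(423,269),(456,268),(479,258)];q=[(246,244),(232,257),(212,263),(193,278)]
t2=[(140+516/2,140+274/2),(140+574/2,140+264/2),(140+632/2,140+256/2),(140+690/2,140+246/2)]
for a,a2 in zip(t,t2): print("hook top z.17",np.round(onz(T,a,.17),3),np.round(onz(T,a2,.173),3))
for a2,b in zip(t2,[(140+297/2.8,200+115/2.8),(140+250/2.8,200+144/2.8),(140+201/2.8,200+172/2.8),(140+148/2.8,200+205/2.8)]):print(tri([ray(T,a2),ray(S,b)]))
E
```

```text
tool axes [[0.0, -0.966, 0.26], [-0.0, 0.26, 0.966], [-1.0, -0.0, -0.0]]
box corner [0.633 0.104 0.067]
box corner [ 0.659 -0.054  0.067]
box corner [ 0.464 -0.087  0.067]
box corner [0.44  0.07  0.067]
lid [0.649 0.375 0.016]
lid [0.655 0.207 0.016]
lid [0.452 0.2   0.016]
lid [0.447 0.366 0.016]
handle [0.583 0.286 0.042]
handle [0.515 0.281 0.042]
oil [array([ 0.753, -0.178,  0.   ]), array([ 0.745, -0.171,  0.15 ])]
bar [ 0.542 -0.195  0.18 ]
bar [ 0.573 -0.438  0.18 ]
hook top z.17 [ 0.473 -0.23   0.17 ] [ 0.468 -0.233  0.173]
hook top z.17 [ 0.486 -0.288  0.17 ] [ 0.479 -0.296  0.173]
hook top z.17 [ 0.489 -0.36   0.17 ] [ 0.488 -0.359  0.173]
hook top z.17 [ 0.511 -0.411  0.17 ] [ 0.5   -0.422  0.173]
(array([ 0.46939643, -0.2327113 ,  0.16990021]), [1.4, 1.4])
(array([ 0.47992328, -0.2966277 ,  0.16984947]), [0.3, 0.3])
(array([ 0.48874559, -0.3593032 ,  0.17160818]), [0.3, 0.3])
(array([ 0.49953858, -0.42348881,  0.17144106]), [0.5, 0.5])
```

```bash
python3 -m handwheel '[0.95,-0.8,0.6,0,0,0.54, 0.95,-0.8,0.6,0,0,0.54, 0.95,-0.8,0.6,0,0,0.54, 0.95,-0.8,0.6,0,0,0.54, 0.95,-0.8,0.6,0,0,0.54, 0.95,-0.8,0.6,0,0,0.54, 0.95,-0.8,0.6,0,0,0.54]' && python3 -m handwheel '[0.3,-1,0,0,0,0, 0.3,-1,0,0,0,0, 0.3,-1,0,0,0,0, 0.3,-1,0,0,0,0, 0.3,-1,0,0,0,0, 0.3,-1,0,0,0,0]' && python3 -m handwheel '[0.1,-0.6,0,0,0,0, 0.1,-0.6,0,0,0,0, 0.1,-0.6,0,0,0,0, 0.1,-0.6,0,0,0,0, 0.1,-0.6,0,0,0,0]'; python3 - <<'E'
from h import *
f=viewer.grab_frame("wrist");cv2.imwrite("pics/w1.png",f["image"])
s=env.sense();print(np.round(s["tcp_pos"],3),s["time_s"])
for l in["box","cell1"]:
    for x in finder.pinpoint("wrist",l):print(l,np.round(x["at"]),round(x["score"],2),np.round(onz(f,x["at"],.005 if l=="cell1" else 0),3))
E
```

```text
time_s: 3.08
tcp_pos: [0.4023, 0.4025, 0.3441]
tcp_rot: [0.538, -0.458, -0.537, -0.46]
wrist_force: [-0.1, 0.9, 0.8]
opening: 0.0849
time_s: 3.82
tcp_pos: [0.4768, 0.153, 0.3436]
tcp_rot: [-0.537, 0.458, 0.538, 0.461]
wrist_force: [0.2, 0.2, -0.1]
opening: 0.0859
time_s: 4.45
tcp_pos: [0.5014, 0.0052, 0.3434]
tcp_rot: [-0.537, 0.457, 0.539, 0.46]
wrist_force: [-0.2, 0.5, -0.2]
opening: 0.0855
[0.501 0.005 0.343] 4.5
box [339. 261.] 0.6 [0.613 0.058 0.   ]
box [311. 219.] 0.58 [0.553 0.003 0.   ]
cell1 [282. 174.] 0.9 [ 0.493 -0.047  0.005]
cell1 [288. 221.] 0.87 [ 0.561 -0.03   0.005]
cell1 [339. 219.] 0.74 [0.546 0.045 0.005]
cell1 [291. 257.] 0.71 [ 0.616 -0.017  0.005]
cell1 [342. 258.] 0.68 [0.607 0.06  0.005]
cell1 [340. 174.] 0.65 [0.48  0.035 0.005]
```

View pics/w1.png

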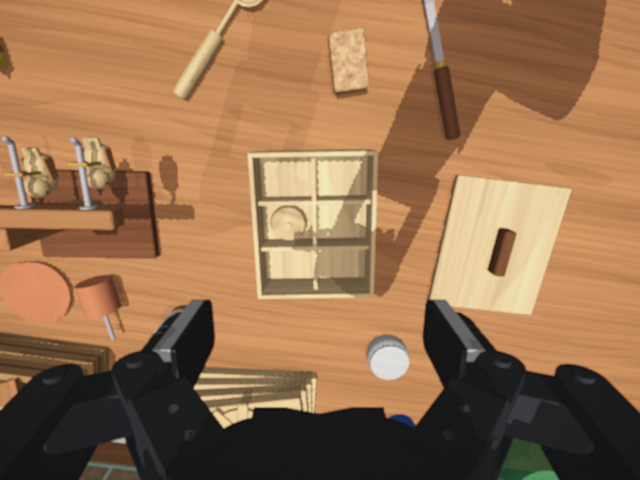

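```bash
python3 -m handwheel '[-0.25,-1,-0.25,0,0,0, -0.25,-1,-0.25,0,0,0, -0.25,-1,-0.25,0,0,0, -0.25,-1,-0.25,0,0,0, -0.25,-1,-0.25,0,0,0, -0.25,-1,-0.25,0,0,0]' -0.2; python3 - <<'E'
from h import *
f=viewer.grab_frame("wrist");cv2.imwrite("pics/w2.png",f["image"])
s=env.sense();print(np.round(s["tcp_pos"],3),s["time_s"],s["opening"])
for l,z in[("hook1",.17),("bird1",.14)]:
    for x in finder.pinpoint("wrist",l):print(l,np.round(x["at"]),round(x["score"],2),np.round(onz(f,x["at"],z),3))
E
```

```text
time_s: 5.35
tcp_pos: [0.439, -0.2448, 0.2809]
tcp_rot: [-0.537, 0.457, 0.539, 0.46]
wrist_force: [0.6, 0.2, 0.3]
opening: 0.0513
[ 0.439 -0.244  0.281] 5.4 0.05127904951119072
hook1 [254. 261.] 0.89 [ 0.481 -0.294  0.17 ]
hook1 [179. 263.] 0.81 [ 0.493 -0.359  0.17 ]
hook1 [104. 261.] 0.71 [ 0.501 -0.423  0.17 ]
hook1 [326. 268.] 0.7 [ 0.478 -0.232  0.17 ]
bird1 [324. 273.] 0.87 [ 0.494 -0.23   0.14 ]
bird1 [ 86. 212.] 0.83 [ 0.469 -0.456  0.14 ]
bird1 [259. 283.] 0.72 [ 0.514 -0.291  0.14 ]
bird1 [158. 128.] 0.7 [ 0.385 -0.393  0.14 ]
bird1 [128. 279.] 0.65 [ 0.531 -0.417  0.14 ]
```

View pics/w2.png

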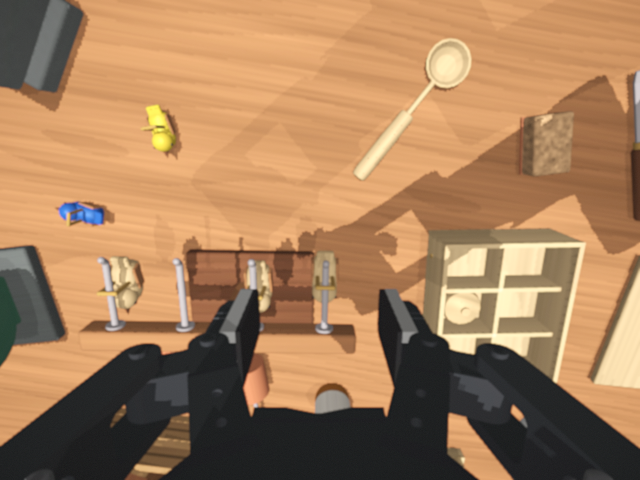

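```bash
python3 - <<'E'
from h import *
T=viewer.grab_frame("top");S=viewer.grab_frame("scene");W=viewer.grab_frame("wrist")
for n,t,s,w in[("A",(392,268),(253,253),(324,273)),("B",(419,259),(237,264),(259,283)),("D",(473,253),(172,306),(128,279))]:
    for r in([ray(T,t),ray(S,s),ray(W,w)],[ray(S,s),ray(W,w)],[ray(T,t),ray(W,w)]):
        x,e=tri(r);print(n,np.round(x,3),e)
a=W["image"][230:350,80:380];cv2.imwrite("pics/w2c.png",cv2.resize(a,(800,320),interpolation=cv2.INTER_CUBIC))
E
```

```text
A [ 0.494 -0.228  0.139] [2.6, 0.7, 2.5]
A [ 0.495 -0.229  0.14 ] [0.5, 0.5]
A [ 0.492 -0.227  0.144] [2.3, 2.3]
B [ 0.512 -0.29   0.142] [4.0, 5.5, 3.2]
B [ 0.513 -0.293  0.143] [3.9, 3.9]
B [ 0.511 -0.287  0.148] [2.1, 2.1]
D [ 0.529 -0.452  0.103] [30.3, 53.7, 28.2]
D [ 0.532 -0.469  0.11 ] [39.7, 39.7]
D [ 0.522 -0.404  0.161] [2.3, 2.3]
```

View pics/w2c.png

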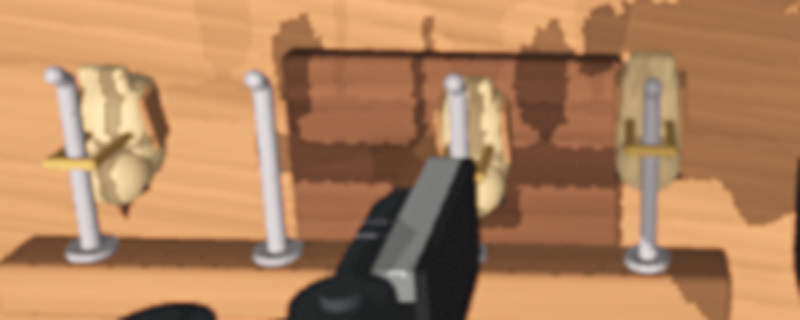

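```bash
python3 - <<'E'
from h import *
W=viewer.grab_frame("wrist")
print(onz(W,(324,286),.175),[onz(W,(80+u*.375,230+v*.375),.17) for u,v in((651,92),(648,250),(70,163),(485,165),(90,245),(58,80))])
E
python3 -m handwheel '[0.22,0.058,-0.2,0,0,0, 0.22,0.058,-0.2,0,0,0, 0.22,0.058,-0.4,0,0,0, 0.22,0.058,-0.61,0,0,0, 0.22,0.058,-0.61,0,0,0, 0.22,0.058,-0.61,0,0,0]'
```

```text
[ 0.49358644 -0.22979592  0.175     ] [array([ 0.47557586, -0.23261584,  0.17      ]), array([ 0.53331339, -0.22398274,  0.17      ]), array([ 0.53187706, -0.42099556,  0.17      ]), array([ 0.51034769, -0.28340112,  0.17      ]), array([ 0.56213174, -0.41445351,  0.17      ]), array([ 0.50245488, -0.42460901,  0.17      ])]
time_s: 6.45
tcp_pos: [0.4956, -0.2304, 0.1308]
tcp_rot: [0.54, -0.457, -0.538, -0.459]
wrist_force: [0.2, -1.1, 0.5]
opening: 0.0514
```

```bash
python3 -m handwheel '[0,0,0,0,0,0, 0,0,0,0,0,0, 0,0,0,0,0,0, 0,0,0,0,0,0, 0,0,0,0,0,0, 0,0,0,0,0,0]' 1; python3 - <<'E'
from h import *
f=viewer.grab_frame("wrist");cv2.imwrite("pics/w3.png",f["image"][180:480,140:540])
f=viewer.grab_frame("scene");cv2.imwrite("pics/w3.png",cv2.resize(np.hstack([cv2.imread("pics/w3.png"),cv2.resize(f["image"][210:330,150:310],(400,300))]),(800,300)))
E
```

```text
time_s: 7.2
tcp_pos: [0.4968, -0.2316, 0.1329]
tcp_rot: [0.541, -0.457, -0.536, -0.459]
wrist_force: [-0.2, -0.5, 6.3]
opening: 0.0127
```

View pics/w3.png

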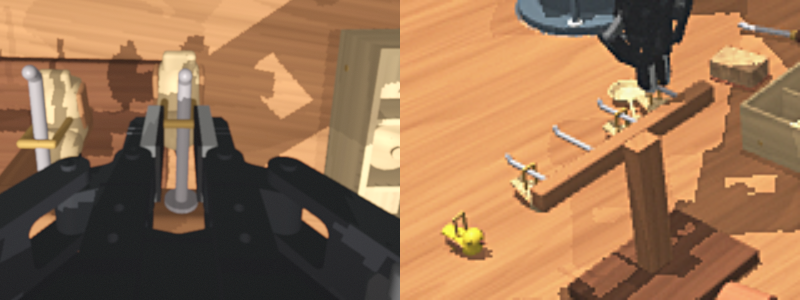

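```bash
python3 -m handwheel '[0,0,0,0,0,0, 0,0,0,0,0,0, 0,0,0,0,0,0]'; python3 - <<'E'
from h import *
f=viewer.grab_frame("scene");cv2.imwrite("pics/w4.png",np.hstack([cv2.resize(f["image"][225:275,215:285],(800,571),interpolation=cv2.INTER_CUBIC)]))
print(env.sense()["opening"])
for c in("wrist",):
    f=viewer.grab_frame(c)
    for x in finder.pinpoint(c,"bird1"):print(np.round(x["at"]),round(x["score"],2),np.round(onz(f,x["at"],.14),3))
    print(proj(f,(.4936,-.2298,.175)),proj(f,(.4936,-.2298,.14)))
E
```

```text
time_s: 7.68
tcp_pos: [0.497, -0.2317, 0.1332]
tcp_rot: [0.541, -0.457, -0.536, -0.459]
wrist_force: [-0.2, 1.9, 3.2]
opening: 0.0124
0.012351888111962386
[318. 270.] 0.63 [ 0.493 -0.232  0.14 ]
[203. 291.] 0.62 [ 0.514 -0.291  0.14 ]
[67. 43.] 0.6 [ 0.405 -0.358  0.14 ]
[323.60928408 303.86392728] [322.90681198 272.73283949]
```

View pics/w4.png

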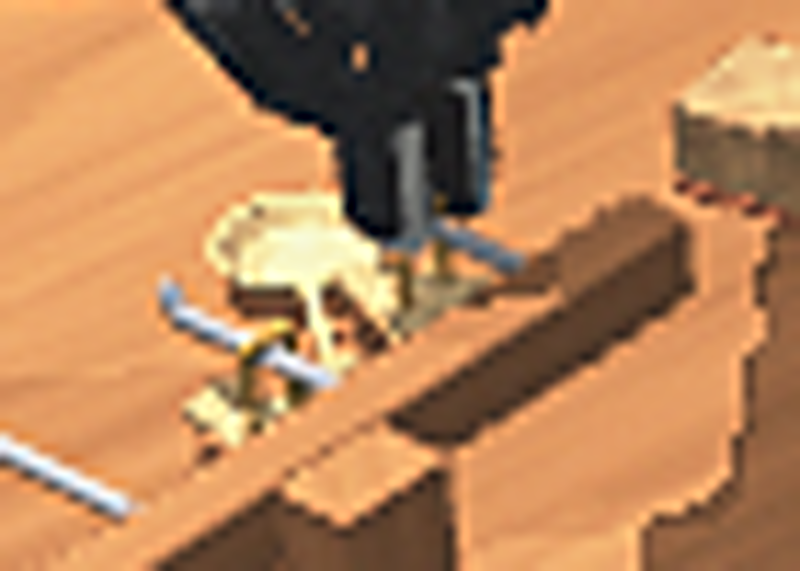

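```bash
python3 - <<'E'
from h import *
f=viewer.grab_frame("scene");s=env.sense()
def cr(p): p=proj(f,p);return np.round([(p[0]-215)*800/70,(p[1]-225)*571/50])
t=s["tcp_pos"]
for P in(t,t+[0,0,.019],t+[0,0,.04],(.474,-.233,.17),(.53,-.224,.17),(.4936,-.2298,.14),(.4936,-.2298,.177)): print(np.round(P,3),cr(P))
E
```

```text
[ 0.497 -0.232  0.133] [434. 349.]
[ 0.497 -0.232  0.152] [428. 285.]
[ 0.497 -0.232  0.173] [420. 213.]
[ 0.474 -0.233  0.17 ] [360. 191.]
[ 0.53  -0.224  0.17 ] [530. 263.]
[ 0.494 -0.23   0.14 ] [429. 318.]
[ 0.494 -0.23   0.177] [416. 191.]
```

```bash
python3 - <<'E'
from h import *
f=viewer.grab_frame("wrist");s=env.sense();t=s["tcp_pos"]
M=R.from_quat(s["tcp_rot"]).as_matrix()
im=cv2.resize(f["image"][200:400,200:440],(800,667),interpolation=cv2.INTER_CUBIC)[:600]
for b in(0,.019,.035,.05):
  for d in(-.0065,.0065):
    p=proj(f,t-M[:,0]*b+M[:,2]*d);p=((p-[200,200])*800/240).astype(int);print(b,d,p);cv2.circle(im,tuple(map(int,p)),4,(0,0,255),-1)
cv2.imwrite("pics/w5.png",im)
E
```

```text
0 -0.0065 [354 243]
0 0.0065 [434 243]
0.019 -0.0065 [350 292]
0.019 0.0065 [438 292]
0.035 -0.0065 [346 341]
0.035 0.0065 [442 341]
0.05 -0.0065 [341 396]
0.05 0.0065 [447 396]
```

View pics/w5.png

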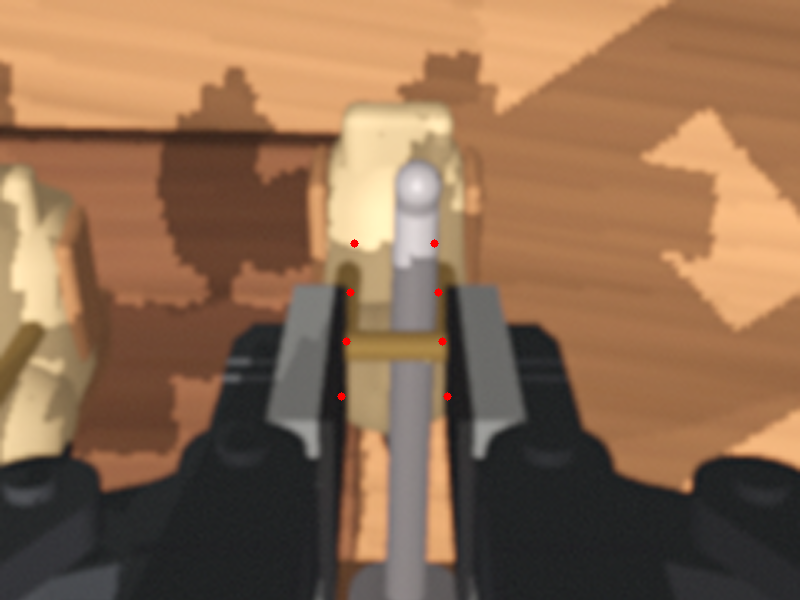

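```bash
python3 -m handwheel '[0,0,0,0,0,0, 0,0,0,0,0,0, 0,0,0,0,0,0, -0.01,0.004,-0.04,0,0,0, -0.01,0.004,-0.08,0,0,0, -0.01,0.004,-0.08,0,0,0, -0.01,0.004,-0.08,0,0,0]' -0.2;python3 -m handwheel '[0,0,0,0,0,0, 0,0,0,0,0,0, 0,0,0,0,0,0, 0,0,0,0,0,0, 0,0,0,0,0,0, 0,0,0,0,0,0]' 1; python3 - <<'E'
from h import *
a=viewer.grab_frame("wrist")["image"][200:350,220:420]
f=viewer.grab_frame("scene")["image"][215:275,210:290];cv2.imwrite("pics/w6.png",np.hstack([cv2.resize(a,(400,300)),cv2.resize(f,(400,300),interpolation=2)]))
E
```

```text
time_s: 8.8
tcp_pos: [0.4945, -0.2307, 0.1129]
tcp_rot: [0.541, -0.457, -0.536, -0.459]
wrist_force: [1.0, -0.3, 1.1]
opening: 0.0511
time_s: 9.55
tcp_pos: [0.4962, -0.2321, 0.114]
tcp_rot: [0.543, -0.457, -0.534, -0.459]
wrist_force: [1.6, -2.0, 5.2]
opening: 0.0155
```

View pics/w6.png

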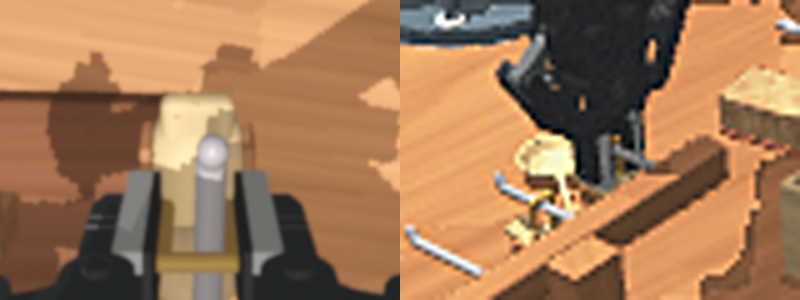

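```bash
python3 -m handwheel '[0,0,0.04,0,0,0, 0,0,0.04,0,0,0, 0,0,0.04,0,0,0]' && python3 -m handwheel '[-0.06,-0.01,0,0,0,0, -0.12,-0.02,0,0,0,0, -0.2,-0.032,0,0,0,0, -0.28,-0.044,0,0,0,0, -0.28,-0.044,0,0,0,0, -0.28,-0.044,0.2,0,0,0, -0.28,-0.044,0.4,0,0,0, -0.28,-0.044,0.4,0,0,0]'; python3 - <<'E'
from h import *
a=viewer.grab_frame("wrist")["image"]
f=viewer.grab_frame("scene")["image"][195:285,180:300];cv2.imwrite("pics/w7.png",np.hstack([cv2.resize(a,(400,300)),cv2.resize(f,(400,300),interpolation=2)]))
E
```

```text
time_s: 10.02
tcp_pos: [0.4957, -0.2316, 0.1238]
tcp_rot: [0.542, -0.457, -0.535, -0.459]
wrist_force: [0.4, 0.8, -0.5]
opening: 0.0153
time_s: 11.02
tcp_pos: [0.4285, -0.2449, 0.2278]
tcp_rot: [0.546, -0.457, -0.531, -0.459]
wrist_force: [0.7, 0.9, -0.4]
opening: 0.0156
```

View pics/w7.png

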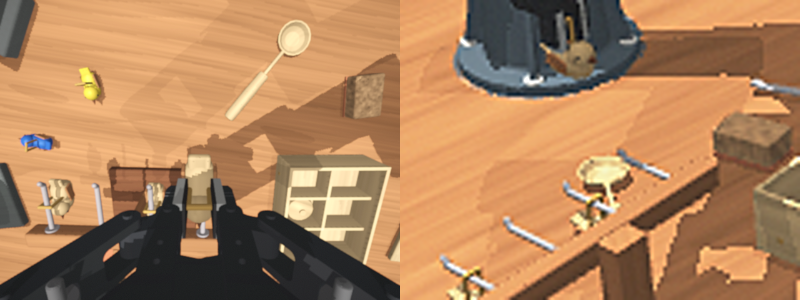

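```bash
cat >> h.py <<'E'
def yaw():
    z=R.from_quat(env.sense()["tcp_rot"]).as_matrix();return np.round(z,3).tolist(),np.degrees(np.arctan2(z[1,2],z[0,2]))%180-90
E
python3 -m handwheel '[0.3,0.36,0,0,0,0, 0.6,0.7,0,0,0,0, 0.77,0.9,0,0,0,0, 0.77,0.9,0,0,0,0, 0.77,0.9,0,0,0,0, 0.77,0.9,0,0,0,0, 0.77,0.9,0,0,0,0]' ; python3 - <<'E'
from h import *
print(yaw())
f=viewer.grab_frame("wrist");cv2.imwrite("pics/w8.png",f["image"])
f=viewer.grab_frame("top")
for l,z in(("box",0),("cell1",.005),("bird1",.14)):
    for x in finder.pinpoint("top",l):print(l,np.round(x["at"]),round(x["score"],2),np.round(onz(f,x["at"],z),3))
E
```

```text
time_s: 12.0
tcp_pos: [0.6168, -0.0175, 0.222]
tcp_rot: [0.542, -0.457, -0.536, -0.458]
wrist_force: [-0.2, 0.6, -0.1]
opening: 0.0154
([[0.007, -0.987, -0.161], [-0.004, -0.161, 0.987], [-1.0, -0.006, -0.005]], np.float64(9.286830291591542))
box [289. 249.] 0.6 [0.553 0.014 0.   ]
cell1 [309. 272.] 0.71 [ 0.495 -0.038  0.005]
cell1 [282. 278.] 0.68 [0.481 0.031 0.005]
cell1 [306. 243.] 0.63 [ 0.57  -0.029  0.005]
cell1 [301. 222.] 0.57 [ 0.623 -0.017  0.005]
bird1 [505. 268.] 0.73 [ 0.493 -0.478  0.14 ]
bird1 [473. 252.] 0.58 [ 0.528 -0.408  0.14 ]
bird1 [421. 259.] 0.54 [ 0.513 -0.291  0.14 ]
bird1 [470. 314.] 0.53 [ 0.392 -0.394  0.14 ]
bird1 [297. 199.] 0.47 [ 0.649 -0.012  0.14 ]
```

View pics/w8.png

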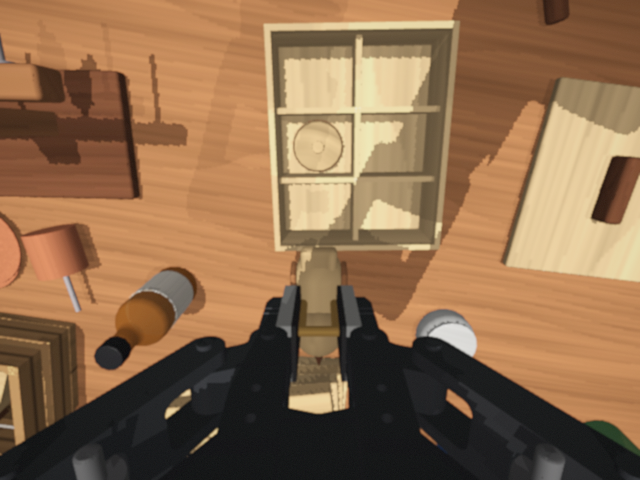

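```bash
python3 - <<'E'
from h import *
f=viewer.grab_frame("wrist")
c=np.array([onz(f,p,.067) for p in[(264,24),(459,22),(438,248),(277,250)]]);print(c.round(4),c.mean(0))
for a,b in((c[0],c[3]),(c[1],c[2]),(c[0],c[1]),(c[3],c[2])): d=b-a;print(np.linalg.norm(d),np.degrees(np.arctan2(d[1],d[0])))
for p in[(279,111),(438,108),(284,179),(433,178),(357,109),(355,178)]:print(p,onz(f,p,.049).round(4))
E
```

```text
[[ 0.468  -0.0899  0.067 ]
 [ 0.4409  0.0703  0.067 ]
 [ 0.6363  0.104   0.067 ]
 [ 0.6643 -0.0541  0.067 ]] [0.55237835 0.0075852  0.067     ]
0.19956947575295636 10.31163209846809
0.1982667613804933 9.794010777493655
0.16244269578004558 99.57720172402065
0.16064004623681602 100.03650678104803
(279, 111) [ 0.5334 -0.0709  0.049 ]
(438, 108) [0.5071 0.0757 0.049 ]
(284, 179) [ 0.5957 -0.0579  0.049 ]
(433, 178) [0.5711 0.0875 0.049 ]
(357, 109) [0.52   0.0011 0.049 ]
(355, 178) [0.5835 0.0114 0.049 ]
```

```bash
python3 -m handwheel '[0.031,-0.014,-0.2,0,0,0, 0.031,-0.014,-0.4,0,0,0, 0.031,-0.014,-0.6,0,0,0, 0.031,-0.014,-0.7,0,0,0, 0.031,-0.014,-0.77,0,0,0, 0.031,-0.014,-0.77,0,0,0, 0.031,-0.014,-0.77,0,0,0]' ; python3 -m handwheel '[0,0,-0.05,0,0,0, 0,0,-0.1,0,0,0, 0,0,-0.1,0,0,0]'
```

```text
time_s: 13.18
tcp_pos: [0.6267, -0.0224, 0.0329]
tcp_rot: [0.543, -0.457, -0.533, -0.46]
wrist_force: [-0.2, 0.1, -0.3]
opening: 0.0156
time_s: 13.55
tcp_pos: [0.6261, -0.0222, 0.0066]
tcp_rot: [0.543, -0.457, -0.534, -0.46]
wrist_force: [-0.6, -0.1, -0.6]
opening: 0.0158
```

```bash
python3 -m handwheel '[-0.004,0,-0.015,0,0,0, -0.004,0,-0.03,0,0,0, -0.004,0,-0.03,0,0,0]'; python3 -m handwheel '[0,0,0,0,0,0, 0,0,0,0,0,0, 0,0,0,0,0,0, 0,0,0,0,0,0]' 0.4;  python3 -m handwheel '[0,0,0.2,0,0,0, 0,0,0.4,0,0,0, 0,0,0.6,0,0,0, 0,0,0.8,0,0,0, 0,0,0.8,0,0,0, 0,0,0.8,0,0,0]' -0.2; python3 - <<'E'
from h import *
f=viewer.grab_frame("wrist");cv2.imwrite("pics/w9.png",f["image"])
E
```

```text
time_s: 13.92
tcp_pos: [0.6249, -0.0222, -0.0012]
tcp_rot: [0.543, -0.457, -0.534, -0.46]
wrist_force: [0.2, -0.5, -0.4]
opening: 0.0154
time_s: 14.42
tcp_pos: [0.625, -0.0222, -0.0011]
tcp_rot: [0.543, -0.457, -0.534, -0.46]
wrist_force: [-0.2, 0.2, -0.8]
opening: 0.0256
time_s: 15.18
tcp_pos: [0.6242, -0.022, 0.1985]
tcp_rot: [0.542, -0.457, -0.534, -0.46]
wrist_force: [-0.0, -0.2, -0.9]
opening: 0.0511
```

View pics/w9.png

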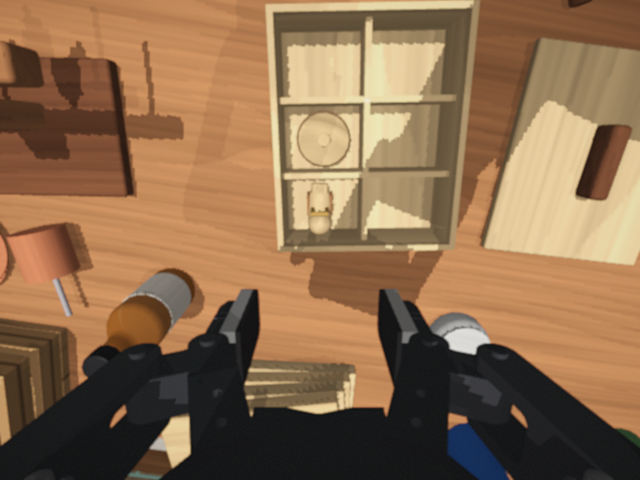

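```bash
python3 -m handwheel '[-0.1,-0.1,0.28,0,0,0, -0.3,-0.3,0.28,0,0,0, -0.5,-0.7,0.28,0,0,0, -0.68,-1,0.28,0,0,0, -0.68,-1,0.28,0,0,0, -0.68,-1,0.28,0,0,0, -0.68,-1,0.28,0,0,0, -0.68,-1,0.28,0,0,0]'; python3 - <<'E'
from h import *
f=viewer.grab_frame("wrist");cv2.imwrite("pics/w10.png",cv2.resize(f["image"][200:360,100:400],(800,427),interpolation=cv2.INTER_CUBIC))
print(yaw()[1],env.sense()["tcp_pos"])
for l,z in(("hook1",.17),("bird1",.14)):
    for x in finder.pinpoint("wrist",l):print(l,np.round(x["at"]),round(x["score"],2),np.round(onz(f,x["at"],z),3))
E
```

```text
time_s: 16.23
tcp_pos: [0.4534, -0.2708, 0.2662]
tcp_rot: [0.54, -0.457, -0.536, -0.46]
wrist_force: [0.3, -0.4, 0.0]
opening: 0.0511
9.200706285997342 [ 0.45370605 -0.27061018  0.26646809]
hook1 [126. 252.] 0.97 [ 0.499 -0.424  0.17 ]
hook1 [281. 256.] 0.84 [ 0.483 -0.297  0.17 ]
hook1 [359. 264.] 0.72 [ 0.479 -0.233  0.17 ]
hook1 [204. 255.] 0.6 [ 0.492 -0.36   0.17 ]
bird1 [290. 280.] 0.91 [ 0.516 -0.288  0.14 ]
bird1 [147. 276.] 0.81 [ 0.533 -0.42   0.14 ]
bird1 [477. 344.] 0.7 [ 0.554 -0.096  0.14 ]
bird1 [100. 205.] 0.64 [ 0.472 -0.462  0.14 ]
bird1 [181. 116.] 0.61 [ 0.386 -0.395  0.14 ]
```

View pics/w10.png

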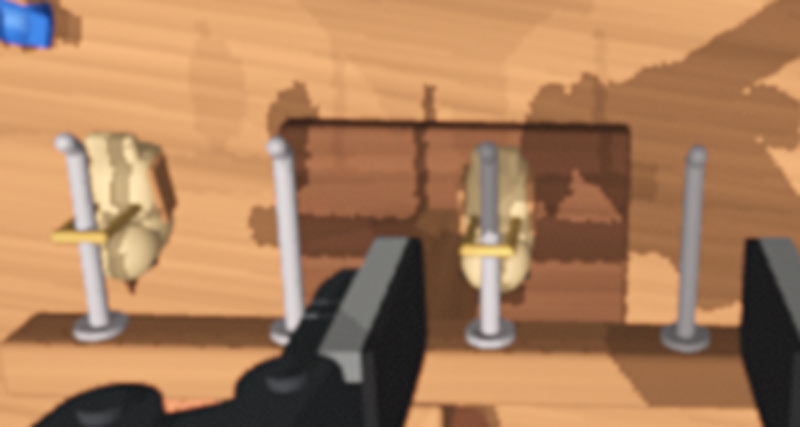

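```bash
python3 - <<'E'
from h import *
f=viewer.grab_frame("wrist")
for n,p in(("B",(282.6,293.7)),("D",(130,288.9)),("Btip",(283,256)),("Broot",(284,325)),("Dtip",(125,254)),("Droot",(137,322))):print(n,onz(f,p,.175 if len(n)==1 else .172).round(4))
E
```

```text
B [ 0.5149 -0.2915  0.175 ]
D [ 0.5314 -0.4183  0.175 ]
Btip [ 0.4826 -0.2958  0.172 ]
Broot [ 0.5459 -0.2865  0.172 ]
Dtip [ 0.502  -0.4241  0.172 ]
Droot [ 0.564  -0.4135  0.172 ]
```

```bash
python3 -m handwheel '[0.246,-0.082,-0.1,0,0,0, 0.246,-0.082,-0.2,0,0,0, 0.246,-0.082,-0.4,0,0,0, 0.246,-0.082,-0.6,0,0,0, 0.246,-0.082,-0.6,0,0,0, 0.246,-0.082,-0.6,0,0,0]'; python3 -m handwheel '[0,0,0,0,0,0, 0,0,0,0,0,0, 0,0,0,0,0,0, 0,0,0,0,0,0, 0,0,0,0,0,0, 0,0,0,0,0,0]' 1
```

```text
time_s: 17.18
tcp_pos: [0.517, -0.2916, 0.1187]
tcp_rot: [0.543, -0.457, -0.535, -0.459]
wrist_force: [1.5, -0.3, -0.7]
opening: 0.0509
time_s: 17.92
tcp_pos: [0.5183, -0.293, 0.1208]
tcp_rot: [0.545, -0.457, -0.533, -0.459]
wrist_force: [-0.5, 0.1, 6.8]
opening: 0.0145
```

```bash
python3 -m handwheel '[0,0,0,0,0,0, 0,0,0,0,0,0, 0,0,0,0,0,0, -0.01,0.004,-0.02,0,0,0, -0.01,0.004,-0.035,0,0,0, -0.01,0.004,-0.035,0,0,0, -0.01,0.004,-0.035,0,0,0]' -0.2;python3 -m handwheel '[0,0,0,0,0,0, 0,0,0,0,0,0, 0,0,0,0,0,0, 0,0,0,0,0,0, 0,0,0,0,0,0, 0,0,0,0,0,0]' 1
```

```text
time_s: 18.8
tcp_pos: [0.5158, -0.292, 0.112]
tcp_rot: [0.545, -0.457, -0.533, -0.459]
wrist_force: [0.2, -0.0, -0.6]
opening: 0.0513
time_s: 19.55
tcp_pos: [0.516, -0.2922, 0.1122]
tcp_rot: [0.545, -0.457, -0.533, -0.459]
wrist_force: [-0.0, -0.4, 3.0]
opening: 0.0202
```

```bash
python3 -m handwheel '[0,0,0.04,0,0,0, 0,0,0.04,0,0,0, 0,0,0.04,0,0,0]' && python3 -m handwheel '[-0.06,-0.01,0,0,0,0, -0.12,-0.02,0,0,0,0, -0.22,-0.035,0,0,0,0, -0.336,-0.054,0,0,0,0, -0.336,-0.054,0,0,0,0, -0.336,-0.054,0.2,0,0,0, -0.336,-0.054,0.45,0,0,0, -0.336,-0.054,0.45,0,0,0]'; python3 -m handwheel '[0.1,0.25,0,0,0,0, 0.15,0.5,0,0,0,0, 0.2,0.75,0,0,0,0, 0.25,1,0,0,0,0, 0.25,1,0,0,0,0, 0.25,1,0,0,0,0]';python3 - <<'E'
from h import *
print(yaw())
f=viewer.grab_frame("wrist");cv2.imwrite("pics/w11.png",f["image"])
for l in("bird1","cell1"):
    for x in finder.pinpoint("wrist",l):print(l,np.round(x["at"]),round(x["score"],2),np.round(onz(f,x["at"],.005),3))
E
```

```text
time_s: 19.92
tcp_pos: [0.5159, -0.2921, 0.1222]
tcp_rot: [0.545, -0.457, -0.533, -0.459]
wrist_force: [0.6, -0.3, -1.3]
opening: 0.0203
time_s: 20.92
tcp_pos: [0.4351, -0.3086, 0.24]
tcp_rot: [0.549, -0.457, -0.528, -0.458]
wrist_force: [-0.5, -0.3, -1.1]
opening: 0.0196
time_s: 21.68
tcp_pos: [0.4973, -0.0582, 0.2393]
tcp_rot: [0.549, -0.457, -0.529, -0.457]
wrist_force: [-0.3, -0.6, -0.8]
opening: 0.0201
([[0.022, -0.986, -0.163], [-0.018, -0.164, 0.986], [-1.0, -0.019, -0.022]], np.float64(9.401730173270892))
bird1 [324. 292.] 0.97 [ 0.622 -0.035  0.005]
cell1 [403. 246.] 0.91 [0.543 0.049 0.005]
cell1 [396. 295.] 0.91 [0.61  0.056 0.005]
cell1 [337. 252.] 0.85 [ 0.565 -0.028  0.005]
cell1 [332. 195.] 0.77 [ 0.496 -0.047  0.005]
cell1 [406. 191.] 0.69 [0.477 0.037 0.005]
```

```bash
python3 -m handwheel '[-0.004,0.06,-0.1,0,0,0, -0.004,0.06,-0.3,0,0,0, -0.004,0.06,-0.5,0,0,0, -0.004,0.06,-0.7,0,0,0, -0.004,0.06,-0.84,0,0,0, -0.004,0.06,-0.84,0,0,0, -0.004,0.06,-0.84,0,0,0]' ; python3 -m handwheel '[0,0,-0.05,0,0,0, 0,0,-0.1,0,0,0, 0,0,-0.12,0,0,0, 0,0,-0.12,0,0,0]'
```

```text
time_s: 22.7
tcp_pos: [0.4974, -0.0463, 0.0305]
tcp_rot: [0.549, -0.458, -0.527, -0.459]
wrist_force: [0.1, -0.3, 0.2]
opening: 0.0201
time_s: 23.2
tcp_pos: [0.497, -0.0461, 0.0001]
tcp_rot: [0.549, -0.458, -0.527, -0.459]
wrist_force: [-0.5, -0.3, -0.2]
opening: 0.0203
```

```bash
python3 -m handwheel '[0,0.008,-0.01,0,0,0, 0,0.008,-0.01,0,0,0]'; python3 -m handwheel '[0,0,0,0,0,0, 0,0,0,0,0,0, 0,0,0,0,0,0, 0,0,0,0,0,0]' 0.3;  python3 -m handwheel '[0,0,0.2,0,0,0, 0,0,0.4,0,0,0, 0,0,0.6,0,0,0, 0,0,0.8,0,0,0, 0,0,1,0,0,0, 0,0,1,0,0,0, 0,0,1,0,0,0]' -0.2; python3 - <<'E'
from h import *
f=viewer.grab_frame("wrist");cv2.imwrite("pics/w12.png",f["image"])
for l in("bird1","cell1"):
    for x in finder.pinpoint("wrist",l):print(l,np.round(x["at"]),round(x["score"],2),np.round(onz(f,x["at"],.018),3))
E
```

```text
time_s: 23.45
tcp_pos: [0.4969, -0.0438, -0.0025]
tcp_rot: [0.549, -0.458, -0.528, -0.459]
wrist_force: [0.1, -0.0, -1.6]
opening: 0.0197
time_s: 23.95
tcp_pos: [0.497, -0.0439, -0.0024]
tcp_rot: [0.549, -0.458, -0.528, -0.459]
wrist_force: [-0.7, -0.9, 0.1]
opening: 0.03
time_s: 24.82
tcp_pos: [0.4961, -0.0436, 0.2471]
tcp_rot: [0.548, -0.458, -0.528, -0.459]
wrist_force: [0.6, -0.5, -0.4]
opening: 0.0512
bird1 [324. 296.] 0.78 [ 0.623 -0.021  0.018]
bird1 [324. 193.] 0.75 [ 0.493 -0.042  0.018]
cell1 [322. 192.] 0.98 [ 0.493 -0.044  0.018]
cell1 [384. 290.] 0.9 [0.602 0.051 0.018]
cell1 [387. 242.] 0.7 [0.54  0.042 0.018]
cell1 [393. 188.] 0.64 [0.475 0.034 0.018]
cell1 [324. 244.] 0.58 [ 0.555 -0.033  0.018]
cell1 [324. 285.] 0.56 [ 0.609 -0.024  0.018]
cell1 [325. 194.] 0.44 [ 0.494 -0.041  0.018]
```

```bash
python3 -m handwheel '[0,-0.25,0,0.023,0.028,0, 0,-0.5,0,0.023,0.028,0, 0,-0.75,0,0.023,0.028,0, 0,-1,0,0.023,0.028,0, 0,-1,0,0.023,0.028,0, 0,-1,0,0.023,0.028,0]'; python3 - <<'E'
from h import *
f=viewer.grab_frame("wrist")
print(yaw(),env.sense()["tcp_pos"])
for l,z in(("hook1",.17),("bird1",.14)):
    for x in finder.pinpoint("wrist",l):print(l,np.round(x["at"]),round(x["score"],2),np.round(onz(f,x["at"],z),3))
E
```

```text
time_s: 25.72
tcp_pos: [0.4948, -0.2928, 0.2442]
tcp_rot: [-0.536, 0.459, 0.54, 0.459]
wrist_force: [0.5, 0.5, 1.1]
opening: 0.0514
([[-0.004, -0.987, -0.159], [0.003, -0.159, 0.987], [-1.0, 0.004, 0.004]], np.float64(9.150605244227279)) [ 0.49501031 -0.29204213  0.24461122]
hook1 [404. 228.] 0.81 [ 0.478 -0.231  0.17 ]
hook1 [226. 219.] 0.71 [ 0.492 -0.362  0.17 ]
hook1 [316. 222.] 0.67 [ 0.484 -0.296  0.17 ]
hook1 [142. 220.] 0.65 [ 0.503 -0.422  0.17 ]
bird1 [162. 244.] 0.97 [ 0.53  -0.419  0.14 ]
bird1 [195.  84.] 0.93 [ 0.402 -0.399  0.14 ]
bird1 [523. 234.] 0.86 [ 0.475 -0.122  0.14 ]
bird1 [106. 182.] 0.69 [ 0.486 -0.465  0.14 ]
bird1 [506. 332.] 0.61 [ 0.565 -0.108  0.14 ]
```

```bash
python3 -m handwheel '[0.138,-0.2,0,0,0,0, 0.138,-0.506,0,0,0,0, 0.138,-0.506,-0.1,0,0,0, 0.138,-0.506,-0.3,0,0,0, 0.138,-0.506,-0.535,0,0,0, 0.138,-0.506,-0.535,0,0,0, 0.138,-0.506,-0.535,0,0,0]'; python3 -m handwheel '[0,0,0,0,0,0, 0,0,0,0,0,0, 0,0,0,0,0,0, 0,0,0,0,0,0, 0,0,0,0,0,0, 0,0,0,0,0,0]' 1
```

```text
time_s: 26.75
tcp_pos: [0.5316, -0.4184, 0.1137]
tcp_rot: [-0.539, 0.458, 0.539, 0.457]
wrist_force: [0.0, 0.4, 0.0]
opening: 0.0516
time_s: 27.5
tcp_pos: [0.5331, -0.4203, 0.1166]
tcp_rot: [0.541, -0.458, -0.537, -0.457]
wrist_force: [0.2, -0.3, 7.5]
opening: 0.0152
```

```bash
python3 -m handwheel '[0,0,0,0,0,0, 0,0,0,0,0,0, 0,0,0,0,0,0, -0.006,0.006,-0.02,0,0,0, -0.006,0.006,-0.022,0,0,0, -0.006,0.006,-0.022,0,0,0]' -0.2;python3 -m handwheel '[0,0,0,0,0,0, 0,0,0,0,0,0, 0,0,0,0,0,0, 0,0,0,0,0,0, 0,0,0,0,0,0, 0,0,0,0,0,0]' 1
```

```text
time_s: 28.25
tcp_pos: [0.5314, -0.4186, 0.1108]
tcp_rot: [0.541, -0.458, -0.537, -0.457]
wrist_force: [0.5, -0.1, -0.1]
opening: 0.0514
time_s: 29.0
tcp_pos: [0.5316, -0.4189, 0.111]
tcp_rot: [0.541, -0.459, -0.537, -0.457]
wrist_force: [-0.9, -1.1, 1.9]
opening: 0.0213
```

```bash
python3 -m handwheel '[0,0,0.04,0,0,0, 0,0,0.04,0,0,0, 0,0,0.04,0,0,0]' && python3 -m handwheel '[-0.06,-0.01,0,0,0,0, -0.12,-0.02,0,0,0,0, -0.22,-0.035,0,0,0,0, -0.336,-0.054,0,0,0,0, -0.336,-0.054,0,0,0,0, -0.336,-0.054,0.2,0,0,0, -0.336,-0.054,0.45,0,0,0, -0.336,-0.054,0.45,0,0,0]'; python3 -m handwheel '[0.05,0.25,0,0,0,0, 0.1,0.5,0,0,0,0, 0.1,0.75,0,0,0,0, 0.14,1,0,0,0,0, 0.14,1,0,0,0,0, 0.14,1,0,0,0,0]';python3 -m handwheel '[0,0.25,0,0,0,0, 0,0.5,0,0,0,0, 0,0.75,0,0,0,0, 0,0.85,0,0,0,0, 0,0.85,0,0,0,0, 0,0.85,0,0,0,0]';python3 - <<'E'
from h import *
print(yaw())
E
```

```text
time_s: 29.38
tcp_pos: [0.5315, -0.4187, 0.121]
tcp_rot: [0.541, -0.458, -0.537, -0.457]
wrist_force: [-0.1, -0.0, -1.4]
opening: 0.0213
time_s: 30.38
tcp_pos: [0.4504, -0.4356, 0.24]
tcp_rot: [0.546, -0.459, -0.532, -0.456]
wrist_force: [-0.2, -0.2, -1.0]
opening: 0.0207
time_s: 31.12
tcp_pos: [0.4857, -0.1856, 0.2398]
tcp_rot: [0.546, -0.459, -0.532, -0.456]
wrist_force: [-0.4, -0.1, -0.6]
opening: 0.021
time_s: 31.88
tcp_pos: [0.4863, 0.0251, 0.2396]
tcp_rot: [0.546, -0.46, -0.532, -0.456]
wrist_force: [0.7, 0.1, -0.2]
opening: 0.0207
([[0.012, -0.987, -0.161], [-0.017, -0.161, 0.987], [-1.0, -0.009, -0.019]], np.float64(9.272959705608088))
```

```bash
python3 -m handwheel '[-0.02,0.048,-0.1,0,0,0, -0.02,0.048,-0.3,0,0,0, -0.02,0.048,-0.5,0,0,0, -0.02,0.048,-0.7,0,0,0, -0.02,0.048,-0.84,0,0,0, -0.02,0.048,-0.84,0,0,0, -0.02,0.048,-0.84,0,0,0]' ; python3 -m handwheel '[0,0,-0.05,0,0,0, 0,0,-0.1,0,0,0, 0,0,-0.13,0,0,0, 0,0,-0.13,0,0,0]'
```

```text
time_s: 32.75
tcp_pos: [0.4826, 0.0359, 0.0304]
tcp_rot: [0.546, -0.46, -0.531, -0.457]
wrist_force: [0.3, 0.1, 0.7]
opening: 0.0213
time_s: 33.25
tcp_pos: [0.482, 0.0361, -0.0028]
tcp_rot: [0.546, -0.46, -0.531, -0.456]
wrist_force: [0.2, -0.3, -0.3]
opening: 0.0208
```

Release, rise, and check box and lid.

```bash
python3 -m handwheel '[0,0,0,0,0,0, 0,0,0,0,0,0, 0,0,0,0,0,0, 0,0,0,0,0,0]' 0.3;  python3 -m handwheel '[0,0,0.2,0,0,0, 0,0,0.4,0,0,0, 0,0,0.6,0,0,0, 0,0.1,0.8,0,0,0, 0,0.2,1,0,0,0, 0,0.4,1,0,0,0, 0,0.6,1,0,0,0, 0,0.6,1,0,0,0]' -0.5; python3 - <<'E'
from h import *
f=viewer.grab_frame("wrist");cv2.imwrite("pics/w13.png",f["image"])
print(env.sense()["tcp_pos"])
for l,z in(("bird1",.018),("lid",0)):
    for x in finder.pinpoint("wrist",l):print(l,np.round(x["at"]),round(x["score"],2),np.round(onz(f,x["at"],z),3))
E
```

```text
time_s: 33.75
tcp_pos: [0.4821, 0.0361, -0.0026]
tcp_rot: [0.546, -0.46, -0.531, -0.456]
wrist_force: [-0.7, 0.1, 0.5]
opening: 0.0297
time_s: 34.75
tcp_pos: [0.4814, 0.1888, 0.2475]
tcp_rot: [0.547, -0.459, -0.532, -0.455]
wrist_force: [-0.5, 0.3, 0.5]
opening: 0.0638
[0.48143958 0.18714686 0.24727369]
bird1 [191. 179.] 0.9 [0.486 0.037 0.018]
bird1 [127. 175.] 0.9 [ 0.494 -0.037  0.018]
bird1 [137. 281.] 0.56 [ 0.626 -0.023  0.018]
lid [356. 244.] 0.61 [0.537 0.241 0.   ]
```

View pics/w13.png

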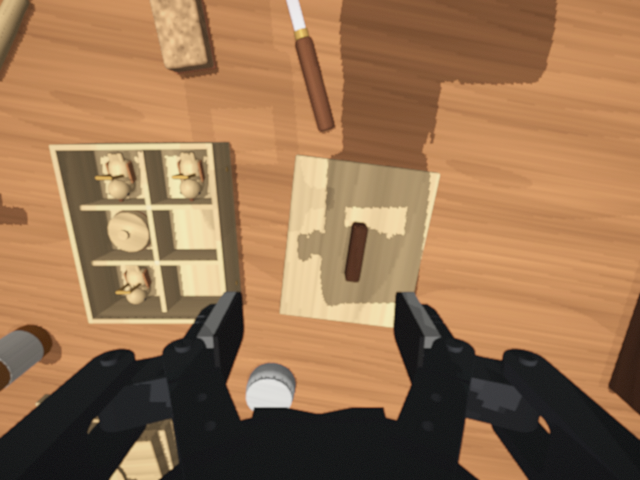

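```bash
python3 - <<'E'
from h import *
f=viewer.grab_frame("wrist")
c=np.array([onz(f,p,.016) for p in[(296,156),(440,173),(281,313)]]);print(c.round(4),((c[1]+c[2])/2).round(4))
for a,b in((c[0],c[2]),(c[0],c[1])): d=b-a;print(np.linalg.norm(d),np.degrees(np.arctan2(d[1],d[0])))
h=np.array([onz(f,p,.042) for p in[(360,224),(352,280)]]);print(h.round(4),h.mean(0).round(4))
m=finder.outline_of("wrist","lid");print([(x["score"],x["at"],x["mask"].sum()) for x in m])
# dark handle mask inside lid region
im=f["image"].astype(int);roi=np.zeros((480,640),bool);roi[190:310,320:400]=1
hm=(im.sum(2)<190)&roi;pts=np.argwhere(hm)[:,::-1].astype(np.float32);r=cv2.minAreaRect(pts);print(len(pts),r)
b=cv2.boxPoints(r);print([onz(f,p,.036).round(4) for p in b])
T=viewer.grab_frame("top")
for x in finder.pinpoint("top","lid"):print(np.round(x["at"]),round(x["score"],2),onz(T,x["at"],0).round(3))
print(yaw())
E
```

```text
[[0.4404 0.1485 0.016 ]
 [0.4327 0.3129 0.016 ]
 [0.6399 0.1574 0.016 ]] [0.5363 0.2351 0.016 ]
0.19971300943555179 2.5539330007309955
0.16455266883086853 92.69850900044496
[[0.5001 0.2314 0.042 ]
 [0.5681 0.2353 0.042 ]] [0.5341 0.2333 0.042 ]
[(0.93, [358.6, 237.1], np.int64(21160)), (0.59, [140.5, 286.5], np.int64(882))]
906 ((367.6714782714844, 271.2415771484375), (94.8470687866211, 38.59172821044922), 65.170654296875)
[array([0.5215, 0.2014, 0.036 ]), array([0.4961, 0.2372, 0.036 ]), array([0.5937, 0.3061, 0.036 ]), array([0.6226, 0.2687, 0.036 ])]
[198. 253.] 0.59 [0.541 0.245 0.   ]
[278. 278.] 0.23 [0.479 0.04  0.   ]
([[0.012, -0.987, -0.158], [-0.018, -0.158, 0.987], [-1.0, -0.009, -0.019]], np.float64(9.082366038668766))
```

```bash
python3 -m handwheel '[0.208,0.188,-0.1,0.023,0.015,-0.144, 0.208,0.188,-0.3,0.023,0.015,-0.144, 0.208,0.188,-0.5,0.023,0.015,-0.144, 0.208,0.188,-0.65,0.023,0.015,-0.144, 0.208,0.188,-0.65,0.023,0.015,-0.144, 0.208,0.188,-0.65,0.023,0.015,-0.144]'; python3 - <<'E'
from h import *
print(yaw(),env.sense()["tcp_pos"])
f=viewer.grab_frame("wrist");t=env.sense()["tcp_pos"]
im=f["image"][150:450,120:520].copy()
for x in finder.pinpoint("wrist","lid"):print(np.round(x["at"]),round(x["score"],2),onz(f,x["at"],0).round(3))
cv2.imwrite("pics/w14.png",cv2.resize(im,(800,600)))
E
```

```text
time_s: 35.85
tcp_pos: [0.5356, 0.2317, 0.086]
tcp_rot: [0.511, -0.488, -0.511, -0.489]
wrist_force: [0.8, -0.8, -0.2]
opening: 0.064
([[0.001, -0.999, -0.045], [0.0, -0.045, 0.999], [-1.0, -0.001, 0.0]], np.float64(2.560587059808185)) [0.53559054 0.23166322 0.08601104]
[328. 233.] 0.74 [0.536 0.239 0.   ]
```

View pics/w14.png

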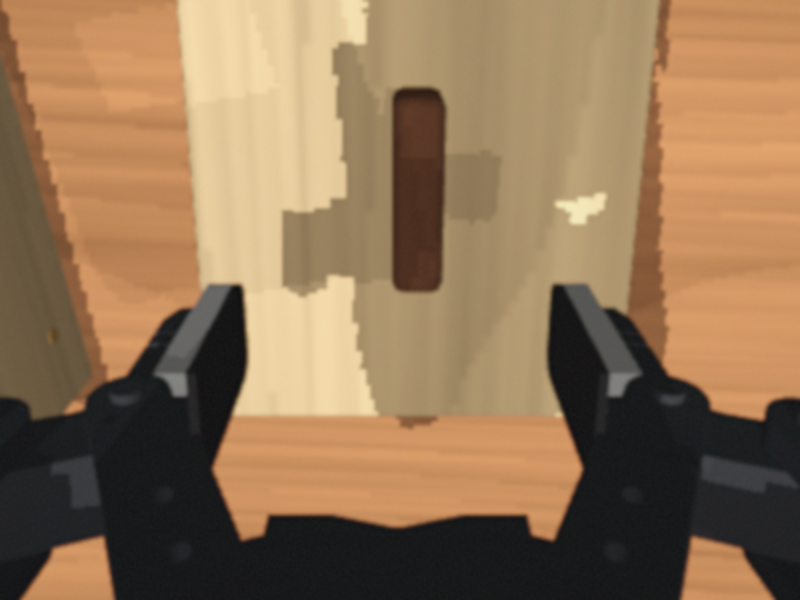

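```bash
python3 - <<'E'
from h import *
f=viewer.grab_frame("wrist")
for p in((329,194),(328.5,296),(328.7,245)):print(onz(f,p,.042).round(4))
E
python3 -m handwheel '[0,0.006,-0.1,0,0,0, 0,0.006,-0.2,0,0,0, 0,0.006,-0.3,0,0,0, 0,0.006,-0.335,0,0,0, 0,0.006,-0.335,0,0,0]'; python3 -m handwheel '[0,0,0,0,0,0, 0,0,0,0,0,0, 0,0,0,0,0,0, 0,0,0,0,0,0, 0,0,0,0,0,0, 0,0,0,0,0,0, 0,0,0,0,0,0]' 1
```

```text
[0.4999 0.2371 0.042 ]
[0.5711 0.2406 0.042 ]
[0.534  0.2388 0.042 ]
time_s: 36.62
tcp_pos: [0.5363, 0.2337, 0.0037]
tcp_rot: [0.512, -0.487, -0.51, -0.49]
wrist_force: [-0.1, -0.4, -0.1]
opening: 0.064
time_s: 37.5
tcp_pos: [0.5362, 0.2337, 0.0036]
tcp_rot: [0.512, -0.487, -0.51, -0.49]
wrist_force: [-0.6, -0.3, -0.1]
opening: 0.0
```

```bash
python3 -m handwheel '[0,0,0.06,0,0,0, 0,0,0.06,0,0,0, 0,0,0.06,0,0,0, 0,0,0.06,0,0,0, 0,0.01,0.06,0,0,0, 0,0.01,0.06,0,0,0]' -0.3; python3 -m handwheel '[0,0,-0.05,0,0,0, 0,0,-0.1,0,0,0, 0,0,-0.11,0,0,0, 0,0,-0.11,0,0,0]';python3 -m handwheel '[0,0,-0.015,0,0,0, 0,0,-0.03,0,0,0, 0,0,-0.03,0,0,0]'
```

```text
time_s: 38.25
tcp_pos: [0.5361, 0.2364, 0.0184]
tcp_rot: [0.512, -0.487, -0.511, -0.49]
wrist_force: [-0.1, 0.0, 0.3]
opening: 0.0556
time_s: 38.75
tcp_pos: [0.5358, 0.2363, -0.0097]
tcp_rot: [0.512, -0.488, -0.511, -0.489]
wrist_force: [0.8, -0.9, 0.6]
opening: 0.0553
time_s: 39.12
tcp_pos: [0.5356, 0.2362, -0.0175]
tcp_rot: [0.512, -0.488, -0.511, -0.489]
wrist_force: [0.2, 0.1, 0.9]
opening: 0.0553
```

```bash
python3 - <<'E'
from h import *
f=viewer.grab_frame("wrist");im=f["image"].astype(int)
cv2.imwrite("pics/w15.png",f["image"])
for x in finder.pinpoint("wrist","lid"):print(np.round(x["at"]),round(x["score"],2),onz(f,x["at"],0).round(3))
T=viewer.grab_frame("top")
for x in finder.pinpoint("top","lid"):print(np.round(x["at"]),round(x["score"],2),onz(T,x["at"],0).round(3))
E
```

```text
[323. 288.] 0.57 [0.537 0.238 0.   ]
[200. 256.] 0.57 [0.534 0.239 0.   ]
```

```bash
python3 -m handwheel '[0,0.008,0,0,0,0, 0,0.008,0,0,0,0, 0,0.008,0,0,0,0, 0,0.008,0,0,0,0, 0,0.008,0,0,0,0, 0,0.008,0,0,0,0, 0,0.008,0,0,0,0]' 1
```

```text
time_s: 40.2
tcp_pos: [0.5361, 0.2386, -0.0168]
tcp_rot: [0.512, -0.488, -0.511, -0.49]
wrist_force: [-1.5, 1.9, 5.3]
opening: 0.0169
```

```bash
python3 -m handwheel '[0,0,0.1,0,0,0, 0,0,0.3,0,0,0, 0,0,0.5,0,0,0, 0,0,0.6,0,0,0, 0,0,0.6,0,0,0]'; python3 -m handwheel '[0.02,-0.2,0,0,0,0.05, 0.03,-0.4,0,0,0,0.1, 0.05,-0.6,0,0,0,0.162, 0.06,-0.8,0,0,0,0.162, 0.068,-0.926,0,0,0,0.162, 0.068,-0.926,0,0,0,0.162, 0.068,-0.926,0,0,0,0.162, 0.068,-0.926,0,0,0,0.162]'; python3 - <<'E'
from h import *
print(yaw(),env.sense()["tcp_pos"])
f=viewer.grab_frame("wrist");cv2.imwrite("pics/w16.png",f["image"])
T=viewer.grab_frame("top");cv2.imwrite("pics/t16.png",T["image"])
for x in finder.pinpoint("top","lid"):print(np.round(x["at"]),round(x["score"],2),onz(T,x["at"],.14).round(3))
g=np.hstack([cv2.resize(f["image"],(400,300)),cv2.resize(T["image"][190:310,220:380],(400,300))])
S=viewer.grab_frame("scene")["image"][190:310,250:410];cv2.imwrite("pics/v16.png",np.vstack([g,np.hstack([cv2.resize(S,(400,300)),np.zeros((300,400,3),np.uint8)])]))
E
```

```text
time_s: 40.83
tcp_pos: [0.5371, 0.2384, 0.1344]
tcp_rot: [0.513, -0.487, -0.51, -0.49]
wrist_force: [0.7, -0.3, -2.5]
opening: 0.0168
time_s: 41.82
tcp_pos: [0.5532, 0.0082, 0.1335]
tcp_rot: [0.542, -0.453, -0.541, -0.456]
wrist_force: [-0.1, -0.2, -2.8]
opening: 0.0169
([[0.004, -0.985, -0.173], [0.003, -0.173, 0.985], [-1.0, -0.005, 0.002]], np.float64(9.969975785818619)) [0.55322944 0.00816814 0.13347165]
[289. 237.] 0.85 [0.56  0.004 0.14 ]
```

```bash
python3 -m handwheel '[-0.002,-0.005,-0.1,0,0,0, -0.002,-0.005,-0.2,0,0,0, -0.002,-0.005,-0.28,0,0,0, -0.002,-0.005,-0.29,0,0,0, -0.002,-0.005,-0.29,0,0,0]'; python3 -m handwheel '[0,0,-0.02,0,0,0, 0,0,-0.035,0,0,0, 0,0,-0.045,0,0,0, 0,0,-0.045,0,0,0]'
```

```text
time_s: 42.65
tcp_pos: [0.554, 0.0067, 0.0623]
tcp_rot: [0.543, -0.452, -0.54, -0.457]
wrist_force: [-0.4, 0.1, -2.5]
opening: 0.0167
time_s: 43.15
tcp_pos: [0.5538, 0.0067, 0.0509]
tcp_rot: [0.543, -0.453, -0.54, -0.457]
wrist_force: [0.6, -0.1, -2.5]
opening: 0.0166
```

```bash
python3 -m handwheel '[0,0,-0.01,0,0,0, 0,0,-0.02,0,0,0, 0,0,-0.026,0,0,0, 0,0,-0.026,0,0,0]'
```

```text
time_s: 43.65
tcp_pos: [0.5537, 0.0067, 0.0444]
tcp_rot: [0.543, -0.453, -0.54, -0.457]
wrist_force: [0.1, 0.0, -2.1]
opening: 0.0164
```

```bash
python3 -m handwheel '[0,0,-0.006,0,0,0, 0,0,-0.012,0,0,0, 0,0,-0.012,0,0,0]'
```

```text
time_s: 44.02
tcp_pos: [0.5538, 0.0067, 0.0442]
tcp_rot: [0.543, -0.452, -0.54, -0.457]
wrist_force: [-4.1, 1.1, 18.6]
opening: 0.0165
```

```bash
python3 -m handwheel '[0,0,0,0,0,0, 0,0,0,0,0,0, 0,0,0,0,0,0, 0,0,0,0,0,0]' -0.2; python3 -m handwheel '[0,0,0.2,0,0,0, 0,0,0.4,0,0,0, -0.1,0.2,0.6,0,0,0, -0.2,0.5,0.8,0,0,0, -0.2,0.8,0.8,0,0,0, -0.2,0.8,0.8,0,0,0, -0.2,0.8,0.8,0,0,0]'; python3 - <<'E'
from h import *
W=viewer.grab_frame("wrist");T=viewer.grab_frame("top");S=viewer.grab_frame("scene")
for c,f in(("wrist",W),("top",T)):
    for x in finder.pinpoint(c,"lid"):print(c,np.round(x["at"]),round(x["score"],2),onz(f,x["at"],.061).round(3))
g=np.hstack([cv2.resize(W["image"],(400,300)),cv2.resize(T["image"][170:320,240:440],(400,300))])
cv2.imwrite("pics/v17.png",np.vstack([g,cv2.resize(S["image"][205:325,200:520],(800,300))]))
E
```

```text
time_s: 44.52
tcp_pos: [0.5537, 0.0067, 0.0439]
tcp_rot: [0.543, -0.452, -0.54, -0.456]
wrist_force: [0.2, 0.5, -0.8]
opening: 0.0513
time_s: 45.4
tcp_pos: [0.5034, 0.2099, 0.2446]
tcp_rot: [0.545, -0.45, -0.541, -0.456]
wrist_force: [0.1, -0.1, -0.3]
opening: 0.0512
wrist [119. 220.] 0.81 [0.556 0.007 0.061]
top [290. 244.] 0.67 [0.558 0.007 0.061]
```

View pics/v17.png

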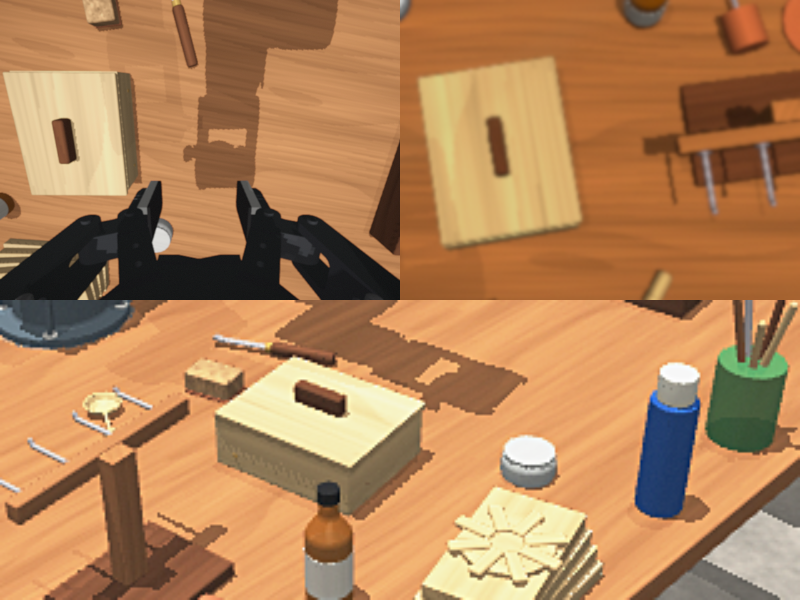

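The last picture shows the lid flat and flush on the box, all the hooks I can see empty and the bottle upright. The gripper is clear of everything.

```bash
python3 -c "
from h import *
print(env.sign_off())"
```

```text
the job is handed in; nothing more can be done
None
```

The three birds on the stand are packed in cells 5, 1 and 2, the lid is on, and I handed the job in at about 45 s of robot time. The third hook was empty from the start. The only bauble was in cell 3, which I left alone.

- **Lid:** it was knocked aside during the run, so I found it again before picking it up. It met the rim with 19 N at the height predicted for fully seated. The last pictures show it flush with the box edges.
- **Birds:** I let each one go about 10 mm above the cell floor. Before the lid went on, the wrist picture and the networks showed each standing in its own cell. I didn't feel for the floor contact.
- **Bottle and look-alikes:** the bottle was upright in the last pictures. I never approached the blue and yellow birds.

Some readings disagreed:

- **Finger height:** the fingertips sat about 30 mm higher than the reported tool position suggested. Because of this, the first grasp of each bird caught its loop or shoulder, and the first try at the lid handle closed on nothing. Each time I opened, went lower and gripped again. Bird 1 went to the box on a shallow grip.
- **Lid position:** the final network readings of the lid were 4 to 6 mm from my box centre in x, about the size of the play. Height, contact force and picture all agree that it is seated.

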